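# Set up the lens demonstration and hold the lens in the beam

### The arm

A 7-joint arm with a two-finger parallel gripper is mounted at the origin on the work surface; the furniture and walls round the work are solid. World frame = base frame: x ahead of the robot, y to its left, z up, the work surface at z = 0. Lengths are in mm, angles in rad, forces in N, time in s.
With the tool pointing down it reaches from about 400 to 875 mm from the base axis. Payload 4.4 kg.
Tool frame: the origin (TCP) lies midway between the tips of the shut fingers; the grasp point (between the pads) lies 19 mm behind it (ctrl.pinch_z is the distance from the TCP to the grasp point, in mm); z points along the fingers, y is the line along which they close (so a half turn about z gives the same grasp; the last joint's range is limited). The gripper opens to 85 mm and grips with 20 to 120 N. Pads are 22 mm wide; open, the fingers measure 114 mm over their backs; the gripper's body (76 mm by 85 mm) begins 54 mm behind the grasp point. The pads swing forward as they close: fully open they stand 13 mm farther back than shut.
Start: joints at [-1.223, 0.628, 0.038, 1.517, -0.027, 0.996, -0.02], TCP at [261.338, 595.164, 231.313] pointing down, gripper open.
Joint ranges: [-3.06, 3.06], [-0.37, 2.12], [-1.25, 1.32], [0.18, 2.47], [-1.1, 4.24], [0.23, 1.98], [-2.94, 2.94]. Speed limits (rad/s): [2.57, 2.57, 3.14, 3.14, 3.14, 3.14, 3.14].

### API

Orientations are given as [roll, pitch, yaw] about the fixed x, y, z axes, in that order (R = Rz(yaw) Ry(pitch) Rx(roll)).
In Python, from cell import read_state, cams, order, ctrl gives the robot as it stands.
- The arm moves only by the tool move_arm, never from a script. Its argument "targets" is text: rows parted by semicolons, each of 7 numbers parted by spaces: the gripper's target within -1 to 1 (fully open at 1, half-way at 0, shut at -1), then the shift along the tool's x, y, z in cm, then the turn, a rotation vector about the tool's x, y, z in degrees. A call has 1 to 5 rows; each row shifts and turns the commanded pose from where the row before left it, along the tool's axes as they then stand; what a row does not reach is not made up. A row lasts 1/12 s, in which the tool goes at most 41.7 mm and 7.16 degrees, less where a joint would pass 70% of its speed; a pose out of reach is approached as far as the arm can. A call with a gripper value outside its range is refused whole. The fingers move at their own pace and stop on an object; the grip force is fixed at half the most. Time passes only in rows, so rows that do not move let the fingers close. It gives the time, the measured TCP pose, the force, the opening and the grip force at its end, in the units of the state.
- read_state(): the state, without advancing time (a new reading comes with each control period).
- cams.get_image(name): name is "scene" or "top" or "wrist"; returns a dict with "color" (384x512x3 uint8, red, green, blue), "fovy" (degrees; the focal length in pixels is half the picture's height over the tangent of half this angle, whatever the lens; pixels are square), "cx", "cy" (the principal point, pixels), "k1" (the pictures are not rectified: a ray, as slopes to the right and down, at radius r is drawn at 1 + k1 r^2 times it, then the intrinsics apply), "rvec" (rotation vector, rad) and "tvec" (3), from world to camera coordinates, as OpenCV has them. Camera axes: x right, y down, z forward; pixel columns grow to the right and rows downward; lengths in mm; the calibration is good to about 2 mm. A picture is of the moment at which its call begins. There is no depth.
- order.finish_job(): hands the job in; it is judged then, once.
The state is a dict: "clock": time; "qpos": joint angles; "qd": joint speeds; "tau": joint torques, N m; "eef_pos": TCP position; "tool_rot": TCP orientation; "force": force on the tool from outside, world axes, zero at the start; "torque": the same for the moment, N m; "width": finger opening in mm; "gripper_force": force on a finger pad.
Only numpy, scipy, OpenCV 4.12 (cv2) and the standard library are available. Lean on these libraries where they do the work, as an engineer would, in place of code of your own. Each camera call takes 0.05 s, during which the arm holds its last target. There are 200 camera calls.

### The job

Set up the imaging demonstration on the optical bench: from the wooden storage block, put the square plate with the crossed slits fully down into the holder next to the lamp, and the solid plate with the white screen fully down into the far holder. Then take the glass lens out of the block and hold it in the air in the lamp's beam, half-way between slits and screen with its centre at beam height, upright and square to the beam, and finish while still holding it there steadily so that the class can photograph the image. Leave the round plate with the small hole standing in the block, and leave the tub of cotton buds, the glue stick, the pencil tin and the eraser where they are.

Things in the scene. Friction and masses are not known exactly. Their poses are not given: they have to be found in the camera images.
- slit_slide_c (a point): Centre of the slit slide, a grey plate 8 mm thick, 100 mm tall: foot 30 wide x 22 mm high, square frame 52 x 56 mm high with a cross-shaped opening, gripping tab 24 wide x 22 mm high on top. Centre is 50 mm above the underside; tab from 28 to 50 mm above the centre. Own x normal to the plate, y along its width, z up to the tab. May face either way. About 45 g. Starts in one of the block's slots
- screen_c (a point): Centre (half-way up) of the screen: same kind of carrier with the same foot and tab, frame 60 mm wide and 56 mm high filled with a plain white screen, no opening. Same heights and axes as the slit slide; may face either way. Starts in one of the four slots
- lens_c (a point): Centre of the lens glass, half-way up its carrier: foot, tab, heights and axes as the slit slide's, but between them a round ring frame 56 mm across with a clear glass lens 44 mm across. The lens axis is its x axis; either face may look to the lamp. Starts in one of the block's slots; pinch it by the tab
- stop_c (a point): Centre of the aperture stop that is not needed: same foot and tab and heights, between them a round grey disc 56 mm across with a 12 mm round hole. It stays in its slot of the block
- block: Wooden storage block fixed to the bench top, 62 x 252 mm, 33 mm high, origin at the centre of its underside; x across, y along it, z up. Four slots open at the top, 20 mm deep (floor 13 mm above the bench top), at y = -93, -31, 31 and 93 mm; a plate stands upright in each, its normal along the block's x. The room's wall, with a socket outlet and a pipe rail, rises some 100 mm behind it
- bench_rail: Optical bench fixed on the bench top: aluminium rail 44 x 430 mm (y = -145 to +285 mm), 29 mm high; origin on the bench top midway between its two holders. y along rail and beam towards the lamp, x across, z up. Lamp: grey box 66 x 86 x 64 mm at the +y end, front tube ending at y = +173 mm, top 145 mm high; beam along the rail 110 mm above the bench top
- lamp_holder (a point): Centre of the slot mouth of the holder next to the lamp (y = +100 mm on the rail, 80 mm above the bench top). Slot 33 mm across the rail x 9.6 mm along it, 20 mm deep, mouth bevelled 3 mm; floor 60 mm above the bench top, so a seated plate's centre is at 110 mm, its normal along the rail. Holder block 48 x 28 mm. Axes as the rail's
- far_holder (a point): Centre of the slot mouth of the far holder (at y = -100 mm of the rail), otherwise just like lamp_holder
- beam_middle (a point): The point on the beam half-way between the two holders, 110 mm above the bench top, over the rail: where the centre of the lens is to be held, the lens axis along the rail's y. Axes as the rail's
- buds: Round clear tub of cotton buds, 77 mm across, 80 mm high, loose, a bystander; origin under its centre
- glue_stick: Glue stick standing upright, 24 mm across, 85 mm high, loose, a bystander; origin under its centre
- pencil_tin: Blue flat pencil tin, 80 x 199 x 24 mm, loose, a bystander; origin under its centre
- eraser: Small eraser, 19 x 42 x 12 mm, loose, a bystander; origin under its centre
Mind the look-alikes: they are no part of the job. What is shaped like the part that bears screen_c but pink is not meant.

How it is judged (in metres and radians):
On the way:
1. the slit slide stands fully down in the holder next to the lamp and the screen fully down in the far holder, both let go (horizontal distance between slit_slide_c and lamp_holder below 0.008 m and z of slit_slide_c in the frame of lamp_holder between 0.027 and 0.033 m and angle between each of slit_slide_c, screen_c's own z axis and vertical below 0.14 rad and angle between the x axis of each of slit_slide_c, screen_c and the y axis of bench_rail, either way round below 0.14 rad and horizontal distance between screen_c and far_holder below 0.008 m and z of screen_c in the frame of far_holder between 0.027 and 0.033 m and contact force between the fingers and slit_slide below 0.2 N and contact force between the fingers and screen below 0.2 N), for 0.2 s.
At the end, for the whole second after the job is handed in: Slit slide and screen stand in their holders (3 mm in depth, 8 mm sideways, 0.14 rad); the lens is held still by the fingers alone, its centre within 15 mm along the beam and 10 mm sideways and in height of the half-way point, upright within 0.14 rad, facing along the beam within 0.15 rad (horizontal distance between slit_slide_c and lamp_holder below 0.008 m and z of slit_slide_c in the frame of lamp_holder between 0.027 and 0.033 m and angle between each of slit_slide_c, screen_c, lens_c's own z axis and vertical below 0.14 rad and angle between the x axis of each of slit_slide_c, screen_c and the y axis of bench_rail, either way round below 0.14 rad and horizontal distance between screen_c and far_holder below 0.008 m and z of screen_c in the frame of far_holder between 0.027 and 0.033 m and y of lens_c in the frame of beam_middle between -0.015 and 0.015 m and x of lens_c in the frame of beam_middle between -0.01 and 0.01 m and z of lens_c in the frame of beam_middle between -0.01 and 0.01 m and angle between the x axis of lens_c and the y axis of bench_rail, either way round below 0.15 rad and contact force between the fingers and lens above 1 N and contact force between lens and bench_rail below 0.05 N and contact force between lens and slit_slide below 0.05 N and contact force between lens and screen below 0.05 N and linear speed of lens below 0.02 m/s); the arm keeps its last pose, push and grip.
It fails at once if the round plate with the small hole is pulled from its slot or shifted by more than 10 mm (distance of stop_c from where it was at the start of the episode above 0.01 m).
It fails at once if the tub of cotton buds, glue stick, pencil tin or eraser is shifted by more than 20 mm (distance of any of buds, glue_stick, pencil_tin, eraser from where it was at the start of the episode above 0.02 m).
It also fails if it takes over 72 s, if anything falls off the work surface, if the arm or the gripper's body presses on something with over 40 N, if the wrist force passes 120 N, or if a joint passes its speed limit or range.

## Working session

There is one attempt and no reset: what is moved stays moved. The work goes in short steps, Python scripts to look and compute and a tool call to move; the robot and the scene stay as the last step left them, time stands still between calls to the robot, and variables do not carry over. Pictures are saved under pics/ and viewed, at most 10 in all, crops included, and the job is handed in when it is done.

Besides the shell and the picture viewer there is one more tool, called by a JSON object that holds its "name" and its "arguments". move_arm: Moves the arm, as the interface text tells. Its arguments: {"type":"object","properties":{"targets":{"type":"string"}},"required":["targets"]}

```bash
mkdir -p pics; ls
python3 - <<'E'
from cell import read_state,cams,order,ctrl
import cv2,numpy as np
print(read_state())
ims=[]
for n in("scene","top","wrist"):
    d=cams.get_image(n);cv2.imwrite(f"pics/{n}0.png",d["color"][:,:,::-1]);print(n,{k:v for k,v in d.items() if k!="color"})
    ims.append(d["color"][:,:,::-1])
z=np.zeros_like(ims[0])
E
```

```text
pics
{'clock': 0.0, 'qpos': array([-1.22276073,  0.6293493 ,  0.03840587,  1.51840076, -0.02699918,
        0.9963178 , -0.02000822]), 'qd': array([ 2.13850061e-03, -1.94733528e-03,  4.69183106e-04,  2.62628948e-05,
       -1.06109927e-04, -1.89651187e-04, -4.28795877e-04]), 'tau': array([ 1.08665154e-03, -5.63397431e+01,  1.22664135e+00, -1.93442971e+01,
        1.10353640e-02,  1.06535133e-02,  1.37631875e-05]), 'eef_pos': array([261.07408244, 594.55369694, 230.37591527]), 'tool_rot': array([-3.13963426e+00,  6.39137747e-06,  2.72777773e+00]), 'force': array([-0.21072556, -0.09212697,  0.02298953]), 'torque': array([ 0.02239985, -0.00897778, -0.02057524]), 'gripper_force': 0.0, 'width': 85.86941135859402}
scene {'fovy': 54.79772739152276, 'cx': 258.1932357967856, 'cy': 197.10137200229707, 'k1': -0.11561607074804281, 'rvec': array([ 2.07315443, -0.91894041,  0.48229604]), 'tvec': array([-370.16374553,  312.64276347,  594.66808096])}
top {'fovy': 45.03068874144213, 'cx': 258.888284773837, 'cy': 194.97554236365332, 'k1': -0.1537844552483222, 'rvec': array([ 2.17706383, -2.12724546,  0.15973747]), 'tvec': array([ -36.61572922,  536.40740851, 1233.44512313])}
wrist {'fovy': 70.85405273586653, 'cx': 259.0032249901331, 'cy': 190.52756619768817, 'k1': -0.049611713921649106, 'rvec': array([-2.39834204, -1.56627265, -0.24797259]), 'tvec': array([-649.27782052,  -40.75579942,  380.68475364])}
```

View pics/scene0.png

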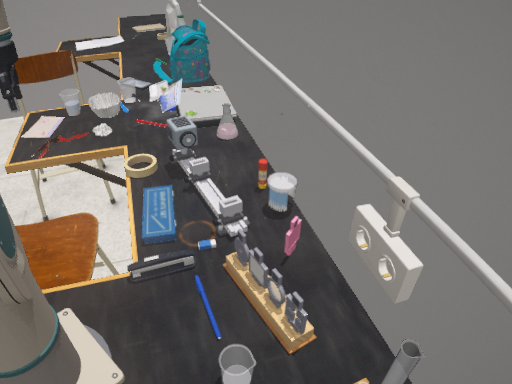

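View pics/top0.png

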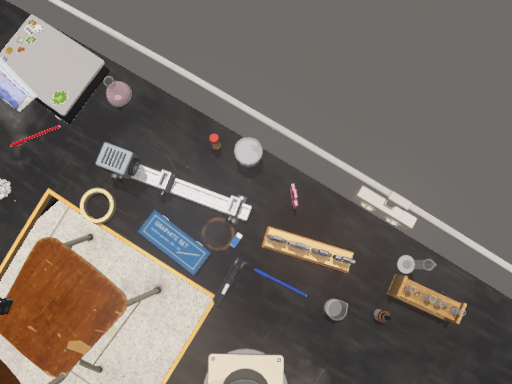

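The scene view shows the block with four plates at about (242–300, 250–320), the pink look-alike at (292,235), and the rail from (180,135) to (235,215). The top view shows the block at (308,249), the rail at (190,190), the tub at (248,152) and the glue stick at (214,141). Next is a composite of enlarged crops.

Run:
```python
import cv2,numpy as np
s=cv2.imread("pics/scene0.png");t=cv2.imread("pics/top0.png")
def c(im,x,y,w,h,W,H): 
    o=cv2.resize(im[y:y+h,x:x+w],(W,H),interpolation=cv2.INTER_CUBIC);print(x,y,W/w);return o
o=np.zeros((600,800,3),np.uint8)
o[:300,:400]=c(s,215,230,100,75,400,300)
o[:300,400:]=c(s,220,280-5,100,75,400,300)
o[300:,:400]=c(t,258,215,100,75,400,300)
o[300:,400:]=c(t,120,145,140,105,400,300)
cv2.imwrite("pics/c1.png",o)
w=cv2.imread("pics/wrist0.png")
```

```text
215 230 4.0
220 275 4.0
258 215 4.0
120 145 2.857142857142857
```

View pics/c1.png

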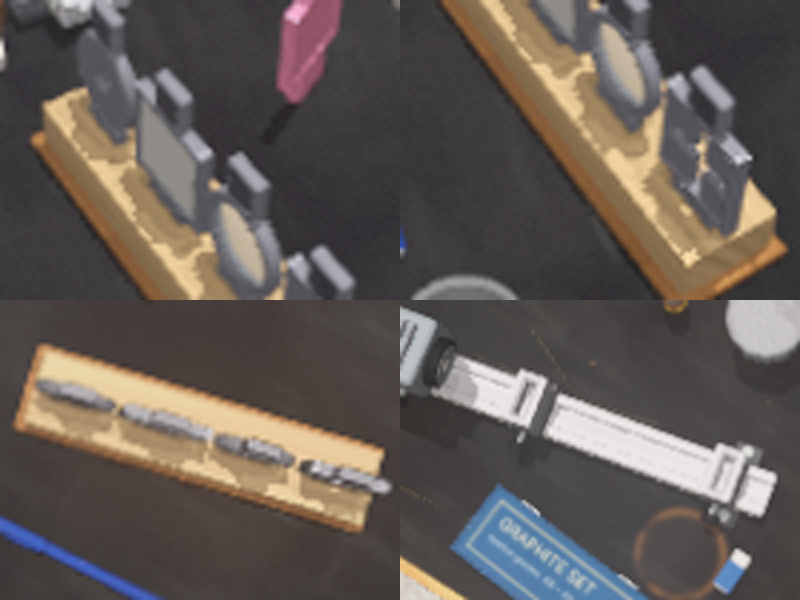

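The block runs, from the rail end to the near end:
- stop disc: scene (242,250)
- screen: scene (257,268), a filled square
- lens: scene (275,290), a see-through ring
- slit slide: scene (297,312), a square with a cross

The look-alike is the pink one at (292,235). The crop confirms the choices: slit slide at top (344,261), screen at (299,246), lens at (322,253).

```bash
cat > h.py <<'E'
from cell import read_state,cams,order,ctrl
import cv2,numpy as np,pickle
from scipy.spatial.transform import Rotation as R
from scipy.optimize import least_squares
def K(d):
    f=d["color"].shape[0]/2/np.tan(np.radians(d["fovy"])/2)
    return np.array([[f,0,d["cx"]],[0,f,d["cy"]],[0,0,1]]),np.array([d["k1"],0,0,0.])
def proj(d,P):
    k,D=K(d);return cv2.projectPoints(np.atleast_2d(np.array(P,float)),d["rvec"],d["tvec"],k,D)[0][:,0]
def ray(d,p):
    k,D=K(d);u=cv2.undistortPoints(np.array([[p]],float),k,D)[0,0]
    r=R.from_rotvec(d["rvec"]).as_matrix();v=r.T@[u[0],u[1],1];return -r.T@d["tvec"],v/np.linalg.norm(v)
def atz(d,p,z):
    c,v=ray(d,p);return c+v*(z-c[2])/v[2]
def tri(*dp):
    A=np.zeros((3,3));b=np.zeros(3);L=[ray(d,p) for d,p in dp]
    for c,v in L:
        M=np.eye(3)-np.outer(v,v);A+=M;b+=M@c
    X=np.linalg.solve(A,b);return X,[np.linalg.norm(np.cross(X-c,v)) for c,v in L]
def snap(n,f):
    d=cams.get_image(n);pickle.dump(d,open(f"pics/{f}.pkl","wb"));cv2.imwrite(f"pics/{f}.png",d["color"][:,:,::-1]);return d
def load(f): return pickle.load(open(f"pics/{f}.pkl","rb"))
def place(x,P): 
    return np.array(P)@R.from_euler('z',x[2]).as_matrix().T+[x[0],x[1],0]
E
python3 - <<'E'
from h import *
s=snap("scene","s1");t=snap("top","t1");w=snap("wrist","w1")
q=[[-31,126,33],[31,126,33],[31,-126,33],[-31,-126,33]]
# top cyclic: left-top,right-top,right-bottom,left-bottom
tp=np.array([[267.5,226.75],[353.5,251.75],[348.5,272.5],[262.5,247.5]])
print([atz(t,p,33).round() for p in tp])
print([atz(s,p,33).round() for p in [(226,256),(292.5,341),(313.75,327.5)]])
print("holders top",[atz(t,p,80).round() for p in [(163,179.3),(234.3,205.2)]])
print("lamp end",atz(t,(255-5,216),29).round())
st=read_state();Rt=R.from_euler('xyz',st["tool_rot"]).as_matrix();print(Rt.round(3))
c=-R.from_rotvec(w["rvec"]).as_matrix().T@w["tvec"];Rc=R.from_rotvec(w["rvec"]).as_matrix().T
print("cam in tool",Rt.T@(c-st["eef_pos"]),(Rt.T@Rc).round(3))
E
```

```text
[array([451., -50.,  33.]), array([ 387., -287.,   33.]), array([ 330., -273.,   33.]), array([394., -37.,  33.])]
[array([402., -44.,  33.]), array([ 337., -275.,   33.]), array([ 384., -287.,   33.])]
holders top [array([567., 234.,  80.]), array([502.,  40.,  80.])]
lamp end [479.  -1.  29.]
[[-0.916  0.402 -0.   ]
 [ 0.402  0.916 -0.001]
 [-0.    -0.001 -1.   ]]
cam in tool [  79.81325838    0.33873731 -142.45754299] [[-0.    -0.95  -0.312]
 [ 1.    -0.    -0.001]
 [ 0.001 -0.312  0.95 ]]
```

View pics/wrist0.png

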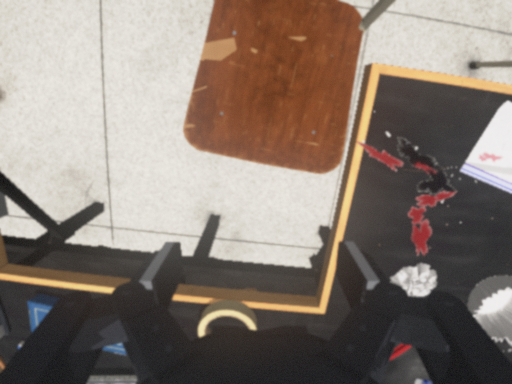

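The wrist camera shows the robot's start area, with the finger pads at (160,270) and (360,270). Tool +x is up in the image. I'm moving over the rail for a close look.

{"name": "move_arm", "arguments": {"targets": "1 -3.12 -2.07 0 0 0 0;1 -3.12 -2.07 0 0 0 0;1 -3.12 -2.07 0 0 0 0;1 -3.12 -2.07 0 0 0 0;1 -3.12 -2.07 0 0 0 0"}}

```text
clock: 0.72
eef_pos: [363.2, 436.1, 231.4]
tool_rot: [3.141, 0.0, 2.728]
force: [1.0, -0.5, -0.5]
width: 85.6
gripper_force: 0.0
```

{"name": "move_arm", "arguments": {"targets": "1 -3.12 -2.07 0 0 0 0;1 -3.12 -2.07 0 0 0 0;1 -3.12 -2.07 0 0 0 0;1 -3.12 -2.07 0 0 0 0;1 -3.12 -2.07 0 0 0 0"}}

```text
clock: 1.13
eef_pos: [464.5, 278.6, 231.5]
tool_rot: [3.141, 0.0, 2.728]
force: [1.4, -0.2, -0.5]
width: 85.2
gripper_force: 0.0
```

{"name": "move_arm", "arguments": {"targets": "1 -3.12 -2.07 0 0 0 0;1 -3.12 -2.07 0 0 0 0;1 -3.12 -2.07 0 0 0 0;1 -3.12 -2.07 0 0 0 0;1 -3.12 -2.07 0 0 0 0"}}

```text
clock: 1.55
eef_pos: [565.7, 121.0, 231.4]
tool_rot: [3.141, 0.0, 2.728]
force: [-0.1, 0.3, 0.5]
width: 85.4
gripper_force: 0.0
```

{"name": "move_arm", "arguments": {"targets": "1 0 0 0 0 0 0;1 0 0 0 0 0 0"}}

```text
clock: 1.72
eef_pos: [566.1, 119.5, 231.2]
tool_rot: [-3.141, 0.001, 2.722]
force: [-1.0, 0.4, 0.2]
width: 85.4
gripper_force: 0.0
```

```bash
python3 -c "
from h import *
snap('wrist','r1')"
```

{"name": "move_arm", "arguments": {"targets": "1 0 -3 0 0 0 0;1 0 -3 0 0 0 0;1 0 -3 0 0 0 0;1 0 0 0 0 0 0;1 0 0 0 0 0 0"}}

```text
clock: 2.18
eef_pos: [527.8, 40.5, 231.6]
tool_rot: [3.141, -0.0, 2.727]
force: [0.9, 1.7, 0.6]
width: 85.4
gripper_force: 0.0
```

```bash
python3 -c "
from h import *
snap('wrist','r2')
a=load('r1');b=load('r2')
for d in(a,b): print(proj(d,[[567,234,80],[502,40,80],[534,137,80]]).round())
o=np.zeros((600,800,3),np.uint8)
o[:300]=cv2.resize(a['color'][120:270,60:460],(800,300),interpolation=2)
o[300:]=cv2.resize(b['color'][120:270,112:512],(800,300),interpolation=2)
cv2.imwrite('pics/rr.png',o[:,:,::-1])"
```

```text
[[356. 136.]
 [169. 154.]
 [262. 144.]]
[[433. 140.]
 [249. 156.]
 [342. 147.]]
```

View pics/rr.png

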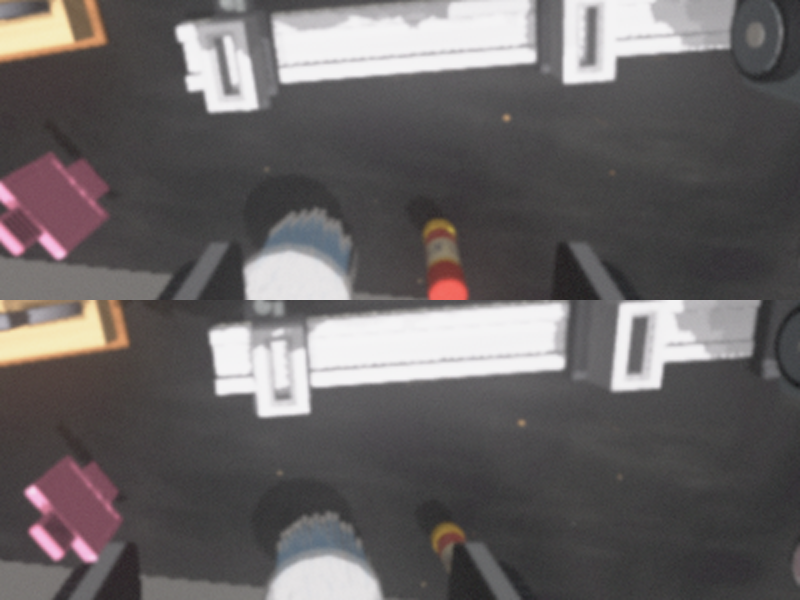

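The two wrist views show the far slot at r1 (174,153) and r2 (252,153), and the lamp slot at r1 (355,138) and r2 (431,142).

Run:
```python
from h import *
a=load('r1');b=load('r2');t=load('t1')
F=[(a,(174,153)),(b,(252,153)),(t,(234.3,205.2))]
L=[(a,(355,138)),(b,(431,142.5)),(t,(163,179.3))]
for n,o in(("far",F),("lamp",L)):
    print(n,tri(*o[:2]),tri(*o),[atz(d,p,80).round(1) for d,p in o])
    
def res(x):
    P=place(x[:3],[[0,-100,x[3]],[0,100,x[3]]])
    return np.concatenate([(proj(d,P[i])[0]-p)*wt for i,o in((0,F),(1,L)) for (d,p),wt in zip(o,(1,1,1))])
s=least_squares(res,[534,137,-.32,80],x_scale=[1,1,.01,1]);print(s.x,s.fun.round(1),place(s.x[:3],[[0,-100,0],[0,100,0]]))
# sharp crops for slots
o=np.hstack([cv2.resize(d['color'][int(p[1])-25:int(p[1])+25,int(p[0])-25:int(p[0])+25],(300,300),interpolation=2) for d,p in (F[0],L[0])])
o2=np.hstack([cv2.resize(d['color'][int(p[1])-25:int(p[1])+25,int(p[0])-25:int(p[0])+25],(300,300),interpolation=2) for d,p in (F[1],L[1])])
cv2.imwrite('pics/slots.png',np.vstack([o,o2])[:,:,::-1])
```

```text
far (array([502.57789767,  43.28582091,  73.70103284]), [np.float64(1.2884805842371052), np.float64(1.2884805842371114)]) (array([503.23667343,  41.77326562,  68.81324746]), [np.float64(1.0593289864197688), np.float64(1.895036000585053), np.float64(0.870433742311083)]) [array([503.5,  45. ,  80. ]), array([500.4,  44.4,  80. ]), array([502.3,  40.5,  80. ])]
lamp (array([570.48923223, 233.64504796,  75.01438252]), [np.float64(0.14102943381885066), np.float64(0.1410294338189454)]) (array([569.53384299, 233.77222708,  75.82449029]), [np.float64(0.6771208069912481), np.float64(0.9885715244906446), np.float64(1.656126439884929)]) [array([569.1, 232.3,  80. ]), array([568.7, 230.9,  80. ]), array([567.4, 233.8,  80. ])]
[ 5.35939928e+02  1.38338885e+02 -3.42016416e-01  7.72762662e+01] [-0.4 -1.   0.5  1.3 -1.3  0.1 -0.5 -0.1  0.1 -0.3  0.7 -0.6] [[502.40118786  44.13085513   0.        ]
 [569.4786675  232.54691529   0.        ]]
```

View pics/slots.png

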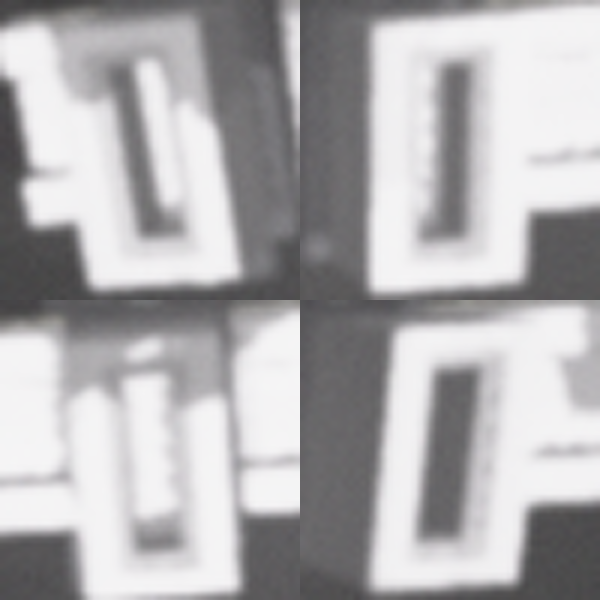

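Run:
```python
from h import *
a=load('r1');b=load('r2');t=load('t1')
F=[(a,(173.5,153.1)),(b,(252.4,154)),(t,(234.3,205.2))]
L=[(a,(355.3,138.5)),(b,(432.3,142.75)),(t,(163,179.3))]
for W in((1,1,1),(1,1,0)):
  for zf in (None,80):
    def res(x):
        z=zf or x[3]
        P=place(x[:3],[[0,-100,z],[0,100,z]])
        return np.concatenate([(proj(d,P[i])[0]-p)*wt for i,o in((0,F),(1,L)) for (d,p),wt in zip(o,W)])
    s=least_squares(res,[534,137,-.32,80],x_scale=[1,1,.01,1]);print(W,s.x.round(3),s.fun.round(1),place(s.x[:3],[[0,-100,0],[0,100,0]]).round(1).tolist())
# corner-fit at z=80 for r1/r2
FC=[(a,149,128,[(55,25),(198,18),(242,272),(92,288)]),(b,227,128,[(62,20),(222,18),(240,290),(85,297)])]
for d,ox,oy,c in FC:
    print([atz(d,(ox+x/6,oy+y/6),80)[:2].round(1) for x,y in c])
```

```text
(1, 1, 1) [ 5.36135e+02  1.38348e+02 -3.41000e-01  7.92150e+01] [-0.4 -0.6  0.2  0.8 -1.4 -0.1 -0.2 -0.2 -0.1 -0.2  0.6 -0.7] [[502.7, 44.1, 0.0], [569.6, 232.6, 0.0]]
(1, 1, 1) [ 5.36001e+02  1.38274e+02 -3.42000e-01  8.00000e+01] [-0.7 -0.6  0.1  0.9 -1.4 -0.1 -0.  -0.2  0.2 -0.1  0.5 -0.7] [[502.5, 44.1, 0.0], [569.5, 232.5, 0.0]]
(1, 1, 0) [ 5.36258e+02  1.38471e+02 -3.43000e-01  7.91230e+01] [-0.2 -0.7  0.3  0.7 -0.  -0.  -0.1 -0.  -0.1  0.   0.  -0. ] [[502.6, 44.3, 0.0], [569.9, 232.6, 0.0]]
(1, 1, 0) [ 5.36106e+02  1.38390e+02 -3.43000e-01  8.00000e+01] [-0.6 -0.7  0.2  0.8 -0.  -0.   0.1 -0.   0.3  0.   0.  -0. ] [[502.5, 44.2, 0.0], [569.7, 232.6, 0.0]]
[array([476.6,  40.4]), array([486.2,  64.7]), array([530.9,  49.5]), array([521.9,  21.9])]
[array([472.7,  39.6]), array([483.9,  66. ]), array([531.4,  49. ]), array([520.9,  21.8])]
```

Rail frame: origin (536,138), yaw −0.342. Far mouth is at (502.6,44.2) and lamp mouth at (569.6,232.6), with measured z about 79.5. Next I move over the block.

{"name": "move_arm", "arguments": {"targets": "1 0.46 -3.69 0 0 0 0;1 0.46 -3.69 0 0 0 0;1 0.46 -3.69 0 0 0 0;1 0.46 -3.69 0 0 0 0;1 0 0 0 0 0 6.8"}}

```text
clock: 2.65
eef_pos: [448.8, -92.7, 231.3]
tool_rot: [-3.138, -0.001, 2.602]
force: [-0.5, -0.3, 0.4]
width: 85.3
gripper_force: 0.0
```

{"name": "move_arm", "arguments": {"targets": "1 0 0 0 0 0 6.8;1 0 0 0 0 0 6.8;1 0 0 0 0 0 6.8;1 0 0 0 0 0 6.8;1 0 0 0 0 0 6.8"}}

```text
clock: 3.07
eef_pos: [453.7, -85.0, 231.3]
tool_rot: [3.14, -0.001, 2.014]
force: [-0.5, 0.2, -0.2]
width: 85.3
gripper_force: 0.0
```

{"name": "move_arm", "arguments": {"targets": "1 0 0 0 0 0 6.8;1 0 0 0 0 0 6.8;1 0 0 0 0 0 6.8;1 0 0 0 0 0 6.8;1 0 0 0 0 0 6.6"}}

```text
clock: 3.48
eef_pos: [453.7, -84.9, 231.3]
tool_rot: [3.141, -0.001, 1.424]
force: [-0.4, 0.3, 0.0]
width: 85.4
gripper_force: 0.0
```

{"name": "move_arm", "arguments": {"targets": "1 0 0 0 0 0 6.8;1 0 0 0 0 0 0"}}

```text
clock: 3.65
eef_pos: [453.6, -85.1, 231.2]
tool_rot: [3.141, -0.001, 1.308]
force: [0.7, 0.4, -0.8]
width: 85.3
gripper_force: 0.0
```

{"name": "move_arm", "arguments": {"targets": "1 -3.4 -1.05 0 0 0 0;1 -3.4 -1.05 0 0 0 0;1 -3.4 -1.05 0 0 0 0;1 -3.4 -1.05 0 0 0 0;1 0 0 0 0 0 0"}}

```text
clock: 4.07
eef_pos: [373.6, -212.6, 231.8]
tool_rot: [3.141, 0.003, 1.303]
force: [0.0, 0.2, 0.3]
width: 85.3
gripper_force: 0.0
```

```bash
python3 -c "
from h import *
d=snap('wrist','b1');st=read_state();print(st['qpos'].round(2),st['eef_pos'].round(1),st['tool_rot'].round(3))
t=load('t1');x=[390,-162,-.264]
print(proj(d,place(x,[[0,v,113] for v in(-93,-31,31,93)])).round())
cv2.imwrite('pics/b1x.png',cv2.resize(d['color'][0:290,150:410],(538,600),interpolation=2)[:,:,::-1])"
```

```text
[ 0.08  0.35  0.48  2.11 -0.24  0.74  0.45] [ 375.6 -209.8  231.6] [3.141e+00 1.000e-03 1.305e+00]
[[261. 221.]
 [261. 164.]
 [261.  98.]
 [261.  23.]]
```

View pics/b1x.png

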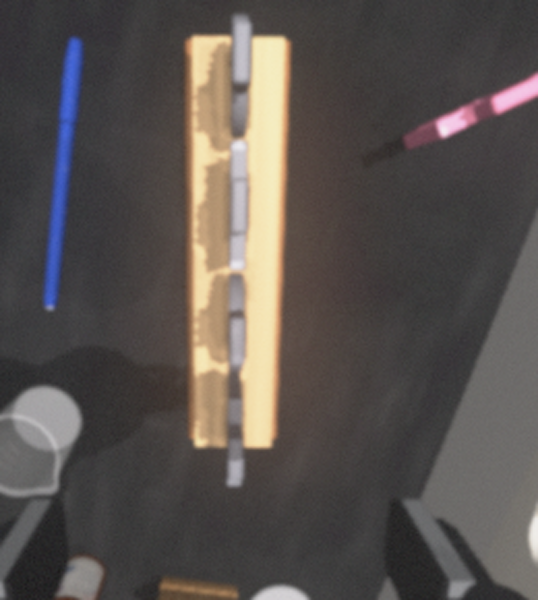

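The wrist view shows, top to bottom, the stop tab at crop (241,60), screen (238,205), lens (237,340) and slit slide (236,470). The block corners are at (192,38), (285,38), (272,447) and (195,447).

Run:
```python
from h import *
d=load('b1');t=load('t1');s=load('s1')
g=lambda x,y:(150+x/2.069,y/2.069)
for p in [(192,38),(285,38),(272,447),(195,447)]: print('corner',atz(d,g(*p),33).round(1))
for n,p in dict(stop=(241,45),screen=(238.5,208),lens=(237.5,340),slit=(236,470)).items(): print(n,atz(d,g(*p),113).round(1))
C=np.array([g(192,38),g(285,38),g(272,447),g(195,447)])
X=[g(241,45),g(238.5,208),g(237.5,340),g(236,470)]
def res(x):
    P=place(x,[[-31,126,33],[31,126,33],[31,-126,33],[-31,-126,33]])
    T=place(x,[[0,v,113] for v in(93,31,-31,-93)])
    return np.concatenate([(proj(d,P)-C).ravel(),(proj(d,T)-X)[:,0]])
q=least_squares(res,[390,-162,-.264],x_scale=[1,1,.01]);print(q.x,q.fun.round(1))
x=q.x
print(place(x,[[0,v,0] for v in(93,31,-31,-93)]).round(1))
ps=[[0,v,113] for v in(93,31,-31,-93)]
for im in(t,s): print(proj(im,place(x,ps)).round(1).tolist())
# stack compare top & scene with projections of tab tops (24 wide)
o=[]
for im,(cx,cy) in((t,(308,249)),(s,(270,280))):
    v=cv2.resize(im['color'][cy-45:cy+45,cx-50:cx+50],(600,540),interpolation=2).copy()
    for k in(93,31,-31,-93):
        for a,z in((-12,113),(12,113),(12,91),(-12,91),(-15,33),(15,33)):
            p=(proj(im,place(x,[[0,k+a,z]]))[0]-[cx-50,cy-45]+.5)*6
            cv2.circle(v,(int(p[0]),int(p[1])),3,(255,0,0),1)
    o.append(cv2.resize(v,(400,360)))
cv2.imwrite('pics/chk.png',np.hstack(o)[:,:,::-1])
```

```text
corner [401.7 -43.4  33. ]
corner [450.2 -56.7  33. ]
corner [ 385.5 -287.8   33. ]
corner [ 336.1 -274.2   33. ]
stop [419.  -72.8 113. ]
screen [ 401.2 -135.5  113. ]
lens [ 385.2 -193.6  113. ]
slit [ 366.7 -259.6  113. ]
[ 3.92513576e+02 -1.67827028e+02 -2.74164807e-01] [-5.5 -3.8  5.  -3.3  3.6  5.7 -3.9  5.5  0.1  0.4  0.1  0. ]
[[ 417.7  -78.3    0. ]
 [ 400.9 -138.     0. ]
 [ 384.1 -197.7    0. ]
 [ 367.3 -257.4    0. ]]
[[279.3, 237.7], [302.5, 244.7], [325.7, 251.8], [348.8, 258.7]]
[[242.1, 232.5], [259.0, 251.6], [277.9, 273.0], [299.1, 296.9]]
```

View pics/chk.png

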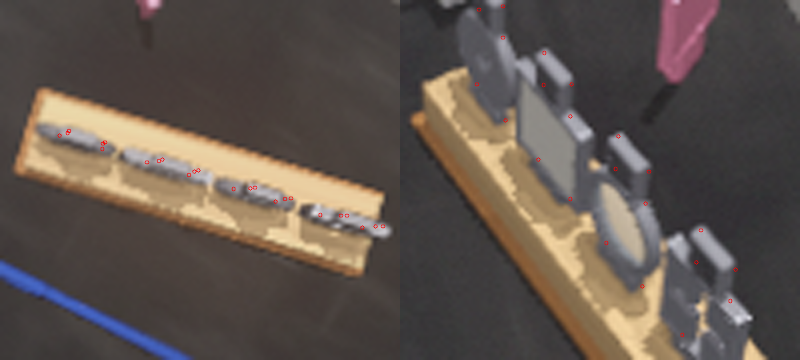

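{"name": "move_arm", "arguments": {"targets": "0.2 -2.28 0.23 0 0 0 0.5;0.2 -2.28 0.23 1 0 0 0;0.2 0 0 3.8 0 0 0;0.2 0 0 3.8 0 0 0;0.2 0 0 0 0 0 0"}}

```text
clock: 4.53
eef_pos: [367.2, -249.0, 140.2]
tool_rot: [-3.131, -0.004, 1.304]
force: [-1.2, 0.8, -1.1]
width: 51.5
gripper_force: 0.0
```

{"name": "move_arm", "arguments": {"targets": "0.2 0 0 0 0 0 0;0.2 0 0 0 0 0 0"}}

```text
clock: 4.7
eef_pos: [370.4, -252.6, 146.4]
tool_rot: [3.14, -0.0, 1.301]
force: [0.3, 0.0, 1.0]
width: 51.2
gripper_force: 0.0
```

{"name": "move_arm", "arguments": {"targets": "0.2 -0.29 -0.16 2.2 0 0 0.2;0.2 0 0 2.2 0 0 0;0.2 0 0 2 0 0 0;0.2 0 0 0 0 0 0;0.2 0 0 0 0 0 0"}}

```text
clock: 5.12
eef_pos: [367.8, -255.4, 82.7]
tool_rot: [3.14, -0.0, 1.296]
force: [0.1, 0.2, -0.1]
width: 51.0
gripper_force: 0.0
```

```bash
python3 -c "
from h import *
st=read_state();print(st['eef_pos'].round(1),st['tool_rot'].round(3),st['force'].round(1))
w=snap('wrist','g1');s=snap('scene','gs1')
a=cv2.resize(w['color'][180:384,140:380],(705,600),interpolation=2)[:,:400]
o=np.zeros((450,800,3),np.uint8);o[:,:400]=cv2.resize(w['color'][130:355,160:360],(400,450),interpolation=2);o[:,400:]=cv2.resize(s['color'][220:332,240:340],(400,450),interpolation=2)
cv2.imwrite('pics/g1x.png',o[:,:,::-1])"
```

```text
[ 367.8 -255.4   82.7] [ 3.14  -0.     1.296] [ 0.1  0.2 -0.1]
```

View pics/g1x.png

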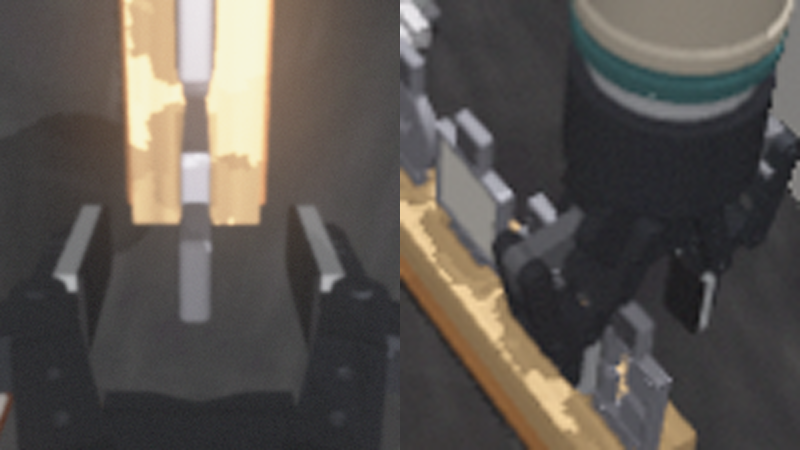

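The wrist crop shows the slit tab between the pads, with its top face at crop rows about 240–322, column 195. The pads are at columns 90–310. I'll check the offset along the row numerically.

Run:
```python
from h import *
d=load('g1');x=[393.4,-165.5,-.275]
for z in(113,91,33): print(z,proj(d,place(x,[[0,-93+a,z] for a in(26,12,0,-12,-26)])).round(1).tolist())
print('seen tab edges at z113:',[ (R.from_euler('z',.275).apply(atz(d,p,113)-[x[0],x[1],0])).round(1) for p in((258,250),(257.5,291))])
print('next tab(lens) edges z113:',[ (R.from_euler('z',.275).apply(atz(d,p,113)-[x[0],x[1],0])).round(1) for p in((257,130+42),(257,130+152/2),(257,130+172/2),(257,130+202/2),(257,130+225/2))])
c=d['color'][130:310,258].astype(int).sum(1)//3;print(list(zip(range(130,310,2),c[::2])))
```

```text
113 [[259.1, 225.7], [259.1, 252.5], [259.1, 273.9], [259.0, 293.9], [259.0, 315.8]]
91 [[259.0, 207.8], [259.0, 231.4], [259.0, 250.5], [259.0, 268.6], [259.0, 288.5]]
33 [[258.8, 178.6], [258.8, 196.4], [258.8, 211.2], [258.8, 225.3], [258.8, 241.2]]
seen tab edges at z113: [array([ -0.5, -79.7, 113. ]), array([  -0.8, -103.2,  113. ])]
next tab(lens) edges z113: [array([ -0.9, -41.7, 113. ]), array([ -0.9, -57.3, 113. ]), array([ -0.9, -62.2, 113. ]), array([ -0.9, -69.7, 113. ]), array([ -1. , -75.6, 113. ])]
[(130, np.int64(232)), (132, np.int64(232)), (134, np.int64(232)), (136, np.int64(233)), (138, np.int64(231)), (140, np.int64(232)), (142, np.int64(230)), (144, np.int64(231)), (146, np.int64(231)), (148, np.int64(230)), (150, np.int64(230)), (152, np.int64(229)), (154, np.int64(229)), (156, np.int64(229)), (158, np.int64(227)), (160, np.int64(228)), (162, np.int64(227)), (164, np.int64(226)), (166, np.int64(225)), (168, np.int64(222)), (170, np.int64(201)), (172, np.int64(170)), (174, np.int64(163)), (176, np.int64(151)), (178, np.int64(138)), (180, np.int64(127)), (182, np
[... 690 characters left out ...]
07)), (246, np.int64(102)), (248, np.int64(102)), (250, np.int64(118)), (252, np.int64(129)), (254, np.int64(132)), (256, np.int64(137)), (258, np.int64(136)), (260, np.int64(135)), (262, np.int64(132)), (264, np.int64(134)), (266, np.int64(134)), (268, np.int64(132)), (270, np.int64(133)), (272, np.int64(131)), (274, np.int64(133)), (276, np.int64(130)), (278, np.int64(129)), (280, np.int64(134)), (282, np.int64(132)), (284, np.int64(131)), (286, np.int64(130)), (288, np.int64(132)), (290, np.int64(109)), (292, np.int64(76)), (294, np.int64(70)), (296, np.int64(70)), (298, np.int64(70)), (300, np.int64(67)), (302, np.int64(69)), (304, np.int64(70)), (306, np.int64(68)), (308, np.int64(66))]
```

{"name": "move_arm", "arguments": {"targets": "0.2 0.22 0 0 0 0 0;-1 0 0 0 0 0 0;-1 0 0 0 0 0 0;-1 0 0 0 0 0 0;-1 0 0 0 0 0 0"}}

```text
clock: 5.63
eef_pos: [367.5, -253.4, 81.7]
tool_rot: [3.141, 0.0, 1.295]
force: [-0.1, -0.2, 6.5]
width: 7.4
gripper_force: 58.5
```

{"name": "move_arm", "arguments": {"targets": "-1 0 0 0 0 0 0;-1 0 0 0 0 0 0;-1 0 0 0 0 0 0;-1 0 0 0 0 0 0"}}

```text
clock: 5.97
eef_pos: [367.5, -253.3, 81.7]
tool_rot: [3.141, -0.0, 1.295]
force: [-0.5, 0.3, 5.7]
width: 7.1
gripper_force: 58.5
```

{"name": "move_arm", "arguments": {"targets": "-1 0 0 -1 0 0 0;-1 0 0 -2 0 0 0;-1 0 0 -3 0 0 0;-1 0 0 -3 0 0 0;-1 0 0 -3 0 0 0"}}

```text
clock: 6.38
eef_pos: [366.5, -253.1, 202.3]
tool_rot: [-3.14, -0.0, 1.294]
force: [1.0, -0.4, -0.6]
width: 7.4
gripper_force: 59.0
```

{"name": "move_arm", "arguments": {"targets": "-1 2 0.2 0 0 0 0;-1 3.5 0.45 0 0 0 0;-1 3.7 0.45 0 0 0 0;-1 3.7 0.45 0 0 0 0;-1 3.7 0.45 0 0 0 0"}}

```text
clock: 6.8
eef_pos: [431.8, -97.4, 201.4]
tool_rot: [-3.141, -0.0, 1.294]
force: [1.2, -0.3, -0.8]
width: 7.3
gripper_force: 59.1
```

{"name": "move_arm", "arguments": {"targets": "-1 3.7 0.45 0 0 0 0;-1 3.7 0.45 0 0 0 0;-1 3.7 0.45 0 0 0 0;-1 3.7 0.45 0 0 0 0;-1 3.7 0.45 0 0 0 0"}}

```text
clock: 7.22
eef_pos: [503.8, 74.7, 201.2]
tool_rot: [-3.141, 0.0, 1.295]
force: [1.0, -0.6, 0.2]
width: 6.9
gripper_force: 59.1
```

{"name": "move_arm", "arguments": {"targets": "-1 3.7 0.45 0 0 0 0;-1 3.7 0.45 0 0 0 0;-1 3.7 0.45 0 0 0 0;-1 2.3 0.45 0 0 0 0;-1 0 0 0 0 0 -3"}}

```text
clock: 7.63
eef_pos: [558.6, 204.3, 200.3]
tool_rot: [3.141, -0.003, 1.356]
force: [0.4, 0.2, -1.0]
width: 7.2
gripper_force: 59.0
```

{"name": "move_arm", "arguments": {"targets": "-1 0 0 0 0 0 -6;-1 0 0 0 0 0 -6.5;-1 0 0 0 0 0 -6.5;-1 0 0 0 0 0 -6.5;-1 0 0 0 0 0 -6.5"}}

```text
clock: 8.05
eef_pos: [557.2, 196.7, 200.9]
tool_rot: [-3.14, 0.0, 1.911]
force: [-0.8, 0.4, -1.2]
width: 7.0
gripper_force: 59.0
```

{"name": "move_arm", "arguments": {"targets": "-1 0 0 0 0 0 -6.5;-1 0 0 0 0 0 -6.5;-1 0 0 0 0 0 -6.5;-1 0 0 0 0 0 -6.5;-1 0 0 0 0 0 -6.5"}}

```text
clock: 8.47
eef_pos: [557.2, 196.6, 201.0]
tool_rot: [-3.141, -0.0, 2.478]
force: [-0.4, -0.7, -1.2]
width: 6.9
gripper_force: 59.0
```

{"name": "move_arm", "arguments": {"targets": "-1 0 0 0 0 0 -6.5;-1 0 0 0 0 0 -6.5;-1 0 0 0 0 0 -6;-1 0 0 0 0 0 0;-1 0 0 0 0 0 0"}}

```text
clock: 8.88
eef_pos: [557.4, 196.5, 201.0]
tool_rot: [-3.141, -0.001, 2.801]
force: [-0.0, -0.8, 0.4]
width: 7.2
gripper_force: 59.0
```

{"name": "move_arm", "arguments": {"targets": "-1 0.06 2 0 0 0 0;-1 0 1.81 0 0 0 0;-1 0 0 2 0 0 0;-1 0 0 2 0 0 0;-1 0 0 0 0 0 0"}}

```text
clock: 9.3
eef_pos: [566.9, 232.4, 157.6]
tool_rot: [-3.136, -0.005, 2.803]
force: [-0.9, -1.0, -1.1]
width: 7.0
gripper_force: 59.1
```

{"name": "move_arm", "arguments": {"targets": "-1 0 0 0 0 0 0;-1 0 0 0 0 0 0"}}

```text
clock: 9.47
eef_pos: [570.1, 233.0, 162.0]
tool_rot: [3.141, 0.001, 2.803]
force: [0.0, -1.1, -0.7]
width: 7.1
gripper_force: 59.1
```

{"name": "move_arm", "arguments": {"targets": "-1 0.03 -0.05 0.7 0 0 0;-1 0 0 0.5 0 0 0;-1 0 0 0.4 0 0 0;-1 0 0 0.3 0 0 0;-1 0 0 0 0 0 0"}}

```text
clock: 9.88
eef_pos: [568.7, 232.4, 141.6]
tool_rot: [-3.141, -0.001, 2.804]
force: [0.1, -0.3, -1.2]
width: 7.0
gripper_force: 59.0
```

{"name": "move_arm", "arguments": {"targets": "-1 0 0 0.3 0 0 0;-1 0 0 0.3 0 0 0;-1 0 0 0.3 0 0 0;-1 0 0 0 0 0 0"}}

```text
clock: 10.22
eef_pos: [568.8, 232.7, 132.6]
tool_rot: [-3.141, -0.001, 2.805]
force: [-0.6, -0.0, -0.4]
width: 7.0
gripper_force: 59.0
```

{"name": "move_arm", "arguments": {"targets": "-1 0 0 0.2 0 0 0;-1 0 0 0.15 0 0 0;-1 0 0 0.1 0 0 0;-1 0 0 0 0 0 0"}}

```text
clock: 10.55
eef_pos: [569.1, 232.6, 128.8]
tool_rot: [-3.141, -0.0, 2.804]
force: [-0.4, -0.6, 0.6]
width: 7.2
gripper_force: 59.2
```

{"name": "move_arm", "arguments": {"targets": "-1 0 0 0.1 0 0 0;-1 0 0 0.1 0 0 0;-1 0 0 0.05 0 0 0;-1 0 0 0 0 0 0"}}

```text
clock: 10.88
eef_pos: [569.4, 232.6, 128.7]
tool_rot: [3.141, 0.001, 2.804]
force: [-4.0, -2.5, 16.4]
width: 7.5
gripper_force: 61.7
```

Seated: TCP z is 128.7 as predicted, with an upward contact force. I'm opening and rising.

{"name": "move_arm", "arguments": {"targets": "-1 0 0 -0.1 0 0 0;-0.3 0 0 0 0 0 0;0.2 0 0 0 0 0 0;0.2 0 0 0 0 0 0;0.2 0 0 0 0 0 0"}}

```text
clock: 11.3
eef_pos: [569.2, 233.0, 127.0]
tool_rot: [3.141, -0.0, 2.805]
force: [1.0, 0.2, -0.1]
width: 51.2
gripper_force: 0.0
```

{"name": "move_arm", "arguments": {"targets": "0.2 0 0 -1 0 0 0;0.2 0 0 -3 0 0 0;0.2 0 0 -3 0 0 0;0.2 0 0 -1 0 0 0;0.2 0 0 0 0 0 0"}}

```text
clock: 11.72
eef_pos: [571.4, 233.6, 211.1]
tool_rot: [3.137, 0.005, 2.804]
force: [-0.2, 0.5, 0.7]
width: 50.9
gripper_force: 0.0
```

Run:
```python
from h import *
w=snap('wrist','l1');st=read_state();print(st['eef_pos'].round(1),st['tool_rot'].round(3))
# predicted tab top at z160, column profile comparision
x=[536.1,138.4,-.342]
P=proj(w,place(x,[[a,100,160] for a in(12,0,-12)]+[[a,100,138] for a in(26,-26)]));print(P.round(1).tolist())
r0,r1=int(P[:3,1].min())-15,int(P[:3,1].max())+15;c=int(round(P[1,0]))
g=cv2.cvtColor(w['color'],cv2.COLOR_RGB2GRAY)
print(list(zip(range(max(r0,0),min(r1,384)),g[max(r0,0):r1,c-1:c+2].mean(1).round().astype(int).tolist())))
rr=int(P[1,1]);print(list(zip(range(c-20,c+20),g[rr-3:rr+4,c-20:c+20].mean(0).round().astype(int).tolist())))
```

```text
[570.  233.1 208.9] [3.139e+00 2.000e-03 2.805e+00]
[[256.3, 222.7], [256.3, 208.6], [256.4, 193.9], [256.4, 226.5], [256.5, 169.0]]
[(178, 123), (179, 136), (180, 151), (181, 148), (182, 134), (183, 124), (184, 122), (185, 119), (186, 110), (187, 101), (188, 93), (189, 91), (190, 93), (191, 91), (192, 91), (193, 96), (194, 107), (195, 133), (196, 158), (197, 174), (198, 181), (199, 184), (200, 183), (201, 182), (202, 183), (203, 182), (204, 183), (205, 181), (206, 181), (207, 181), (208, 181), (209, 181), (210, 181), (211, 179), (212, 179), (213, 179), (214, 178), (215, 177), (216, 177), (217, 177), (218, 176), (219, 176), (220, 174), (221, 171), (222, 175), (223, 194), (224, 210), (225, 211), (226, 191), (227, 138), (228, 87), (229, 71), (230, 69), (231, 71), (232, 69), (233, 69), (234, 68), (235, 69), (236, 70)]
[(236, 86), (237, 79), (238, 76), (239, 78), (240, 78), (241, 77), (242, 77), (243, 78), (244, 78), (245, 76), (246, 77), (247, 77), (248, 77), (249, 77), (250, 80), (251, 99), (252, 129), (253, 157), (254, 173), (255, 179), (256, 181), (257, 182), (258, 180), (259, 172), (260, 156), (261, 127), (262, 96), (263, 80), (264, 77), (265, 78), (266, 77), (267, 78), (268, 77), (269, 77), (270, 77), (271, 77), (272, 77), (273, 78), (274, 80), (275, 78)]
```

{"name": "move_arm", "arguments": {"targets": "0.2 0.3 -2.2 0 0 0 0;0.2 0.35 -3.8 0 0 0 0;0.2 0.35 -3.8 0 0 0 0;0.2 0.35 -3.8 0 0 0 0;0.2 0.35 -3.8 0 0 0 0"}}

```text
clock: 12.18
eef_pos: [493.4, 72.6, 205.9]
tool_rot: [-3.14, -0.003, 2.805]
force: [0.2, -0.6, -0.4]
width: 50.9
gripper_force: 0.0
```

{"name": "move_arm", "arguments": {"targets": "0.2 0.35 -3.8 0 0 0 0;0.2 0.35 -3.8 0 0 0 0;0.2 0.35 -3.8 0 0 0 0;0.2 0.35 -3.8 0 0 0 0;0.2 0.35 -3.8 0 0 0 0"}}

```text
clock: 12.6
eef_pos: [414.1, -100.6, 206.3]
tool_rot: [-3.141, -0.003, 2.805]
force: [0.9, -0.5, 0.7]
width: 51.0
gripper_force: 0.0
```

{"name": "move_arm", "arguments": {"targets": "0.2 0.35 -3.8 0 0 0 0;0.2 0 0 0 0 0 3;0.2 0 0 0 0 0 6.5;0.2 0 0 0 0 0 6.5;0.2 0 0 0 0 0 6.5"}}

```text
clock: 13.02
eef_pos: [399.1, -134.3, 206.2]
tool_rot: [-3.14, -0.002, 2.405]
force: [0.4, 0.1, -0.1]
width: 51.6
gripper_force: 0.0
```

{"name": "move_arm", "arguments": {"targets": "0.2 0 0 0 0 0 6.5;0.2 0 0 0 0 0 6.5;0.2 0 0 0 0 0 6.5;0.2 0 0 0 0 0 6.5;0.2 0 0 0 0 0 6.5"}}

```text
clock: 13.43
eef_pos: [399.3, -133.8, 206.2]
tool_rot: [-3.139, -0.001, 1.839]
force: [0.5, -0.3, 0.5]
width: 51.1
gripper_force: 0.0
```

{"name": "move_arm", "arguments": {"targets": "0.2 0 0 0 0 0 6.5;0.2 0 0 0 0 0 6.5;0.2 0 0 0 0 0 6.5;0.2 0 0 0 0 0 6.5;0.2 0 0 0 0 0 5.5"}}

```text
clock: 13.85
eef_pos: [399.3, -133.8, 206.2]
tool_rot: [-3.139, 0.001, 1.289]
force: [-0.1, -0.3, 0.0]
width: 51.1
gripper_force: 0.0
```

{"name": "move_arm", "arguments": {"targets": "0.2 0 0 0 0 0 0;0.2 0 0 0 0 0 0"}}

```text
clock: 14.02
eef_pos: [399.6, -133.8, 206.5]
tool_rot: [-3.139, 0.001, 1.298]
force: [0.0, -0.2, 0.8]
width: 51.4
gripper_force: 0.0
```

{"name": "move_arm", "arguments": {"targets": "0.2 0.03 0.18 2 0 0 0;0.2 0 0 3.2 0 0 0;0.2 0 0 3 0 0 0;0.2 0 0 2.2 0 0 0;0.2 0 0 1.6 0 0 0"}}

```text
clock: 14.43
eef_pos: [400.9, -133.8, 85.1]
tool_rot: [-3.138, -0.0, 1.298]
force: [-1.1, 0.1, -0.2]
width: 51.5
gripper_force: 0.0
```

{"name": "move_arm", "arguments": {"targets": "0.2 0 0 0.4 0 0 0;0.2 0 0 0 0 0 0;0.2 0 0 0 0 0 0"}}

```text
clock: 14.68
eef_pos: [402.2, -134.5, 83.6]
tool_rot: [-3.142, -0.0, 1.295]
force: [0.4, -0.3, 0.0]
width: 51.2
gripper_force: 0.0
```

```bash
cat > tab.py <<'E'
from h import *
import sys
w=snap('wrist',sys.argv[1]);st=read_state();print(st['eef_pos'].round(1),st['tool_rot'].round(3))
T=R.from_euler('xyz',st['tool_rot']);zt=float(sys.argv[2])
g=cv2.cvtColor(w['color'],cv2.COLOR_RGB2GRAY).astype(float)
base=st['eef_pos'].copy();base[2]=zt
tx=T.apply([1,0,0]);ty=T.apply([0,1,0])
# sample along tool x and y on plane z=zt
f=lambda P:cv2.remap(g.astype(np.float32),*[proj(w,P)[:,i].astype(np.float32)[None] for i in(0,1)],cv2.INTER_LINEAR)[0]
a=np.arange(-24,25,1.)
print('x',[(int(k),int(v)) for k,v in zip(a,np.mean([f(base+a[:,None]*tx+o*ty) for o in(-1,0,1)],0))])
b=np.arange(-12,12.1,1)
print('y',[(int(k),int(v)) for k,v in zip(b,np.mean([f(base+b[:,None]*ty+o*tx) for o in(-5,0,5)],0))])
E
python3 tab.py g2 113
```

```text
[ 402.6 -134.6   84. ] [ 3.14  -0.     1.295]
x [(-24, 228), (-23, 226), (-22, 223), (-21, 220), (-20, 218), (-19, 215), (-18, 212), (-17, 208), (-16, 204), (-15, 199), (-14, 196), (-13, 191), (-12, 175), (-11, 156), (-10, 153), (-9, 155), (-8, 155), (-7, 154), (-6, 154), (-5, 155), (-4, 154), (-3, 153), (-2, 154), (-1, 153), (0, 154), (1, 154), (2, 154), (3, 153), (4, 153), (5, 154), (6, 153), (7, 153), (8, 153), (9, 153), (10, 152), (11, 148), (12, 138), (13, 126), (14, 124), (15, 124), (16, 125), (17, 125), (18, 126), (19, 126), (20, 125), (21, 126), (22, 151), (23, 208), (24, 217)]
y [(-12, 220), (-11, 222), (-10, 206), (-9, 195), (-8, 194), (-7, 195), (-6, 186), (-5, 144), (-4, 147), (-3, 155), (-2, 155), (-1, 156), (0, 155), (1, 152), (2, 141), (3, 180), (4, 238), (5, 243), (6, 243), (7, 243), (8, 243), (9, 244), (10, 244), (11, 244), (12, 243)]
```

{"name": "move_arm", "arguments": {"targets": "0.2 0.02 -0.12 0.2 0 0 0;-1 0 0 0 0 0 0;-1 0 0 0 0 0 0;-1 0 0 0 0 0 0;-1 0 0 0 0 0 0"}}

```text
clock: 15.15
eef_pos: [401.4, -133.8, 81.7]
tool_rot: [3.141, -0.0, 1.295]
force: [-0.4, 1.2, 4.6]
width: 7.2
gripper_force: 58.5
```

{"name": "move_arm", "arguments": {"targets": "-1 0 0 0 0 0 0;-1 0 0 0 0 0 0;-1 0 0 0 0 0 0"}}

```text
clock: 15.4
eef_pos: [401.4, -133.8, 81.7]
tool_rot: [3.141, -0.0, 1.295]
force: [-0.6, 0.8, 6.5]
width: 7.2
gripper_force: 58.6
```

{"name": "move_arm", "arguments": {"targets": "-1 0 0 -1 0 0 0;-1 0 0 -2 0 0 0;-1 0 0 -3 0 0 0;-1 0 0 -3 0 0 0;-1 0 0 -3 0 0 0"}}

```text
clock: 15.82
eef_pos: [400.4, -133.8, 202.4]
tool_rot: [-3.14, 0.0, 1.295]
force: [0.4, 0.9, -0.1]
width: 7.2
gripper_force: 58.9
```

{"name": "move_arm", "arguments": {"targets": "-1 2 0.5 0 0 0 0;-1 3.5 0.85 0 0 0 0;-1 3.5 0.85 0 0 0 0;-1 3.5 0.85 0 0 0 0;-1 3.5 0.85 0 0 0 0"}}

```text
clock: 16.23
eef_pos: [482.6, 11.2, 201.5]
tool_rot: [3.142, -0.0, 1.295]
force: [0.5, -0.4, -0.8]
width: 7.0
gripper_force: 59.0
```

{"name": "move_arm", "arguments": {"targets": "-1 2.5 0.6 0 0 0 0;-1 1.4 0.4 0 0 0 0;-1 0 0 0 0 0 -3;-1 0 0 0 0 0 -6.5;-1 0 0 0 0 0 -6.5"}}

```text
clock: 16.65
eef_pos: [501.9, 43.7, 201.0]
tool_rot: [-3.14, 0.001, 1.579]
force: [-0.4, 0.9, 0.5]
width: 7.3
gripper_force: 58.9
```

{"name": "move_arm", "arguments": {"targets": "-1 0 0 0 0 0 -6.5;-1 0 0 0 0 0 -6.5;-1 0 0 0 0 0 -6.5;-1 0 0 0 0 0 -6.5;-1 0 0 0 0 0 -6.5"}}

```text
clock: 17.07
eef_pos: [501.8, 43.0, 201.2]
tool_rot: [-3.14, 0.0, 2.145]
force: [-0.9, 0.2, -0.3]
width: 7.0
gripper_force: 58.9
```

{"name": "move_arm", "arguments": {"targets": "-1 0 0 0 0 0 -6.5;-1 0 0 0 0 0 -6.5;-1 0 0 0 0 0 -6.5;-1 0 0 0 0 0 -6.5;-1 0 0 0 0 0 -6.5"}}

```text
clock: 17.48
eef_pos: [501.9, 43.0, 201.2]
tool_rot: [-3.141, -0.0, 2.713]
force: [-0.1, 1.1, -0.0]
width: 6.9
gripper_force: 58.9
```

{"name": "move_arm", "arguments": {"targets": "-1 0 0 0 0 0 -5.5;-1 0 0 0 0 0 0;-1 0 0 0 0 0 0;-1 0 0 0 0 0 0"}}

```text
clock: 17.82
eef_pos: [502.2, 43.6, 201.2]
tool_rot: [-3.141, -0.0, 2.801]
force: [0.1, 0.3, -0.7]
width: 7.0
gripper_force: 58.9
```

{"name": "move_arm", "arguments": {"targets": "-1 -0.02 0.06 1.5 0 0 0;-1 0 0 1.5 0 0 0;-1 0 0 1 0 0 0;-1 0 0 0 0 0 0;-1 0 0 0 0 0 0"}}

```text
clock: 18.23
eef_pos: [502.5, 44.7, 160.9]
tool_rot: [-3.141, -0.001, 2.804]
force: [0.3, -0.8, -0.9]
width: 7.3
gripper_force: 58.9
```

{"name": "move_arm", "arguments": {"targets": "-1 0 0 0 0 0 0"}}

```text
clock: 18.32
eef_pos: [503.2, 44.8, 161.7]
tool_rot: [3.141, 0.001, 2.804]
force: [-0.8, -0.3, -0.7]
width: 6.9
gripper_force: 58.9
```

{"name": "move_arm", "arguments": {"targets": "-1 0.02 -0.05 0.7 0 0 0;-1 0 0 0.5 0 0 0;-1 0 0 0.4 0 0 0;-1 0 0 0.3 0 0 0;-1 0 0 0 0 0 0"}}

```text
clock: 18.73
eef_pos: [502.0, 44.1, 141.6]
tool_rot: [-3.141, -0.001, 2.804]
force: [-0.8, -0.7, -0.3]
width: 6.9
gripper_force: 58.8
```

{"name": "move_arm", "arguments": {"targets": "-1 0 0 0.3 0 0 0;-1 0 0 0.3 0 0 0;-1 0 0 0.3 0 0 0;-1 0 0 0 0 0 0"}}

```text
clock: 19.07
eef_pos: [502.1, 44.1, 132.7]
tool_rot: [-3.141, -0.001, 2.804]
force: [-0.9, -1.8, -0.9]
width: 7.2
gripper_force: 58.7
```

{"name": "move_arm", "arguments": {"targets": "-1 0 0 0.2 0 0 0;-1 0 0 0.15 0 0 0;-1 0 0 0.1 0 0 0;-1 0 0 0 0 0 0"}}

```text
clock: 19.4
eef_pos: [502.4, 44.1, 128.8]
tool_rot: [-3.141, -0.0, 2.804]
force: [-0.8, -1.6, 0.9]
width: 7.1
gripper_force: 59.3
```

{"name": "move_arm", "arguments": {"targets": "-1 0 0 0.1 0 0 0;-1 0 0 0.1 0 0 0;-1 0 0 0.05 0 0 0;-1 0 0 0 0 0 0"}}

```text
clock: 19.73
eef_pos: [502.6, 44.1, 128.6]
tool_rot: [3.141, 0.001, 2.804]
force: [-5.5, -3.0, 24.7]
width: 7.2
gripper_force: 62.8
```

{"name": "move_arm", "arguments": {"targets": "-1 0 0 -0.1 0 0 0;-0.3 0 0 0 0 0 0;0.2 0 0 0 0 0 0;0.2 0 0 0 0 0 0;0.2 0 0 0 0 0 0"}}

```text
clock: 20.15
eef_pos: [502.6, 45.0, 127.0]
tool_rot: [3.141, -0.0, 2.805]
force: [-0.2, 0.3, -0.4]
width: 51.3
gripper_force: 0.0
```

{"name": "move_arm", "arguments": {"targets": "0.2 0 0 -1 0 0 0;0.2 0 0 -3 0 0 0;0.2 0 0 -3 0 0 0;0.2 0 0 -1 0 0 0;0.2 0 0 0 0 0 0"}}

```text
clock: 20.57
eef_pos: [504.7, 44.8, 210.5]
tool_rot: [3.138, 0.006, 2.805]
force: [1.0, -0.1, 0.7]
width: 51.3
gripper_force: 0.0
```

```bash
python3 tab.py l2 160
```

```text
[503.4  44.6 208.8] [3.140e+00 3.000e-03 2.805e+00]
x [(-24, 59), (-23, 59), (-22, 59), (-21, 61), (-20, 76), (-19, 123), (-18, 186), (-17, 210), (-16, 200), (-15, 190), (-14, 186), (-13, 185), (-12, 177), (-11, 173), (-10, 178), (-9, 181), (-8, 182), (-7, 183), (-6, 184), (-5, 184), (-4, 186), (-3, 186), (-2, 186), (-1, 186), (0, 187), (1, 188), (2, 188), (3, 189), (4, 190), (5, 190), (6, 191), (7, 190), (8, 191), (9, 188), (10, 177), (11, 150), (12, 119), (13, 102), (14, 100), (15, 100), (16, 99), (17, 101), (18, 110), (19, 125), (20, 132), (21, 135), (22, 132), (23, 132), (24, 129)]
y [(-12, 81), (-11, 84), (-10, 86), (-9, 89), (-8, 89), (-7, 89), (-6, 90), (-5, 101), (-4, 133), (-3, 165), (-2, 182), (-1, 187), (0, 188), (1, 187), (2, 172), (3, 139), (4, 103), (5, 88), (6, 88), (7, 87), (8, 86), (9, 84), (10, 82), (11, 82), (12, 82)]
```

Both plates are seated and let go. Now the lens.

{"name": "move_arm", "arguments": {"targets": "0.2 0.4 -2 0 0 0 0;0.2 0.42 -3.8 0 0 0 0;0.2 0.42 -3.8 0 0 0 0;0.2 0.42 -3.8 0 0 0 0;0.2 0.42 -3.8 0 0 0 0"}}

```text
clock: 21.03
eef_pos: [424.1, -111.9, 206.2]
tool_rot: [-3.141, -0.003, 2.806]
force: [0.5, -1.0, 0.1]
width: 51.1
gripper_force: 0.0
```

{"name": "move_arm", "arguments": {"targets": "0.2 0.42 -3.8 0 0 0 0;0.2 0.42 -3.8 0 0 0 0;0.2 0.42 -1.6 0 0 0 0;0.2 0 0 0 0 0 3;0.2 0 0 0 0 0 6.5"}}

```text
clock: 21.45
eef_pos: [381.7, -194.8, 206.2]
tool_rot: [-3.141, -0.003, 2.632]
force: [0.2, -0.1, 0.5]
width: 51.5
gripper_force: 0.0
```

{"name": "move_arm", "arguments": {"targets": "0.2 0 0 0 0 0 6.5;0.2 0 0 0 0 0 6.5;0.2 0 0 0 0 0 6.5;0.2 0 0 0 0 0 6.5;0.2 0 0 0 0 0 6.5"}}

```text
clock: 21.87
eef_pos: [382.7, -193.3, 206.2]
tool_rot: [-3.14, -0.002, 2.066]
force: [-0.5, -0.3, -1.0]
width: 51.2
gripper_force: 0.0
```

{"name": "move_arm", "arguments": {"targets": "0.2 0 0 0 0 0 6.5;0.2 0 0 0 0 0 6.5;0.2 0 0 0 0 0 6.5;0.2 0 0 0 0 0 6.5;0.2 0 0 0 0 0 6.5"}}

```text
clock: 22.28
eef_pos: [382.8, -193.2, 206.2]
tool_rot: [-3.139, -0.0, 1.499]
force: [-0.3, 1.2, -0.0]
width: 51.3
gripper_force: 0.0
```

{"name": "move_arm", "arguments": {"targets": "0.2 0 0 0 0 0 6.5;0.2 0 0 0 0 0 5.5;0.2 0 0 0 0 0 0;0.2 0 0 0 0 0 0;0.2 0 0 0 0 0 0"}}

```text
clock: 22.7
eef_pos: [383.3, -193.4, 206.8]
tool_rot: [-3.14, 0.0, 1.297]
force: [-0.1, 0.5, -0.1]
width: 51.3
gripper_force: 0.0
```

{"name": "move_arm", "arguments": {"targets": "0.2 0.01 0.06 2 0 0 0;0.2 0 0 3.2 0 0 0;0.2 0 0 3 0 0 0;0.2 0 0 2.2 0 0 0;0.2 0 0 1.6 0 0 0"}}

```text
clock: 23.12
eef_pos: [383.3, -193.2, 85.3]
tool_rot: [-3.139, -0.001, 1.297]
force: [0.3, -0.4, -0.3]
width: 51.3
gripper_force: 0.0
```

{"name": "move_arm", "arguments": {"targets": "0.2 0 0 0.4 0 0 0;0.2 0 0 0 0 0 0;0.2 0 0 0 0 0 0;0.2 0 0 0 0 0 0"}}

```text
clock: 23.45
eef_pos: [384.9, -194.1, 84.2]
tool_rot: [3.14, 0.0, 1.295]
force: [0.2, -1.0, 1.1]
width: 51.5
gripper_force: 0.0
```

```bash
python3 tab.py g3 113
```

```text
[ 385.  -194.1   84.3] [3.14  0.    1.295]
x [(-24, 75), (-23, 76), (-22, 77), (-21, 78), (-20, 106), (-19, 183), (-18, 219), (-17, 221), (-16, 220), (-15, 211), (-14, 195), (-13, 193), (-12, 177), (-11, 131), (-10, 118), (-9, 118), (-8, 119), (-7, 119), (-6, 119), (-5, 120), (-4, 120), (-3, 120), (-2, 120), (-1, 120), (0, 120), (1, 119), (2, 120), (3, 121), (4, 121), (5, 120), (6, 120), (7, 120), (8, 120), (9, 121), (10, 119), (11, 116), (12, 107), (13, 95), (14, 94), (15, 94), (16, 96), (17, 96), (18, 97), (19, 96), (20, 96), (21, 95), (22, 101), (23, 125), (24, 155)]
y [(-12, 214), (-11, 221), (-10, 221), (-9, 221), (-8, 224), (-7, 227), (-6, 231), (-5, 206), (-4, 124), (-3, 116), (-2, 121), (-1, 120), (0, 121), (1, 120), (2, 115), (3, 111), (4, 175), (5, 218), (6, 221), (7, 222), (8, 224), (9, 227), (10, 226), (11, 225), (12, 224)]
```

{"name": "move_arm", "arguments": {"targets": "0.2 0.02 -0.04 0.23 0 0 0;-1 0 0 0 0 0 0;-1 0 0 0 0 0 0;-1 0 0 0 0 0 0;-1 0 0 0 0 0 0"}}

```text
clock: 23.92
eef_pos: [384.2, -193.5, 81.3]
tool_rot: [3.141, 0.0, 1.295]
force: [0.1, -0.2, 3.7]
width: 7.4
gripper_force: 58.4
```

{"name": "move_arm", "arguments": {"targets": "-1 0 0 0 0 0 0;-1 0 0 0 0 0 0;-1 0 0 0 0 0 0"}}

```text
clock: 24.17
eef_pos: [384.2, -193.5, 81.3]
tool_rot: [3.141, -0.0, 1.295]
force: [0.5, 0.6, 5.6]
width: 7.1
gripper_force: 58.6
```

{"name": "move_arm", "arguments": {"targets": "-1 0 0 -1 0 0 0;-1 0 0 -2 0 0 0;-1 0 0 -3 0 0 0;-1 0 0 -3 0 0 0;-1 0 0 -3.2 0 0 0"}}

```text
clock: 24.58
eef_pos: [382.9, -193.2, 203.7]
tool_rot: [-3.139, 0.0, 1.294]
force: [0.0, -0.0, 0.0]
width: 7.2
gripper_force: 59.0
```

{"name": "move_arm", "arguments": {"targets": "-1 0 0 -3 0 0 0;-1 0 0 -1.6 0 0 0;-1 2.2 0.52 0 0 0 0;-1 3.7 0.52 0 0 0 0;-1 3.7 0.52 0 0 0 0"}}

```text
clock: 25.0
eef_pos: [425.2, -105.1, 249.4]
tool_rot: [3.141, -0.0, 1.291]
force: [0.3, 0.4, -1.3]
width: 7.3
gripper_force: 59.1
```

{"name": "move_arm", "arguments": {"targets": "-1 3.7 0.52 0 0 0 0;-1 3.7 0.52 0 0 0 0;-1 3.7 0.52 0 0 0 0;-1 3.7 0.52 0 0 0 0;-1 3.7 0.52 0 0 0 0"}}

```text
clock: 25.42
eef_pos: [500.5, 67.5, 248.7]
tool_rot: [-3.141, 0.0, 1.295]
force: [1.1, -1.4, -0.1]
width: 7.0
gripper_force: 59.1
```

{"name": "move_arm", "arguments": {"targets": "-1 3.7 0.52 0 0 0 0;-1 3.7 0.52 0 0 0 0;-1 0.6 0.47 0 0 0 0;-1 0 0 0 0 0 -3;-1 0 0 0 0 0 -6.5"}}

```text
clock: 25.83
eef_pos: [536.6, 139.3, 248.0]
tool_rot: [-3.14, 0.001, 1.466]
force: [-0.2, -0.7, 0.1]
width: 7.1
gripper_force: 59.0
```

{"name": "move_arm", "arguments": {"targets": "-1 0 0 0 0 0 -6.5;-1 0 0 0 0 0 -6.5;-1 0 0 0 0 0 -6.5;-1 0 0 0 0 0 -6.5;-1 0 0 0 0 0 -6.5"}}

```text
clock: 26.25
eef_pos: [536.3, 138.1, 248.5]
tool_rot: [-3.14, -0.0, 2.033]
force: [-0.1, -0.2, -0.6]
width: 7.3
gripper_force: 59.0
```

{"name": "move_arm", "arguments": {"targets": "-1 0 0 0 0 0 -6.5;-1 0 0 0 0 0 -6.5;-1 0 0 0 0 0 -6.5;-1 0 0 0 0 0 -6.5;-1 0 0 0 0 0 -6.5"}}

```text
clock: 26.67
eef_pos: [536.3, 138.0, 248.5]
tool_rot: [-3.141, -0.001, 2.601]
force: [-0.2, -0.3, -0.8]
width: 7.3
gripper_force: 59.0
```

{"name": "move_arm", "arguments": {"targets": "-1 0 0 0 0 0 -6.5;-1 0 0 0 0 0 -5.5;-1 0 0 0 0 0 0;-1 0 0 0 0 0 0;-1 0 0 0 0 0 0"}}

```text
clock: 27.08
eef_pos: [536.6, 138.2, 248.7]
tool_rot: [-3.141, -0.0, 2.802]
force: [0.2, 0.5, -0.5]
width: 7.3
gripper_force: 59.0
```

{"name": "move_arm", "arguments": {"targets": "-1 0 0 2 0 0 0;-1 0 0 3 0 0 0;-1 0 0 3 0 0 0;-1 0 0 2 0 0 0;-1 0 0 1.5 0 0 0"}}

```text
clock: 27.5
eef_pos: [535.6, 138.1, 131.8]
tool_rot: [-3.14, -0.002, 2.803]
force: [0.3, -0.4, -0.5]
width: 7.1
gripper_force: 59.0
```

{"name": "move_arm", "arguments": {"targets": "-1 0 0 0.5 0 0 0;-1 0 0 0 0 0 0;-1 0 0 0 0 0 0;-1 0 0 0 0 0 0;-1 0 0 0 0 0 0"}}

```text
clock: 27.92
eef_pos: [537.7, 138.7, 130.2]
tool_rot: [3.14, 0.002, 2.804]
force: [-0.5, -0.2, -0.1]
width: 6.8
gripper_force: 59.0
```

```bash
python3 -c "
from h import *
s=snap('scene','f1');t=snap('top','f2');w=snap('wrist','f3');st=read_state();print(st['eef_pos'].round(1),st['tool_rot'].round(3))
o=np.zeros((600,800,3),np.uint8)
o[:300,:400]=cv2.resize(s['color'][120:240,140:300],(400,300),interpolation=2)
o[:300,400:]=cv2.resize(s['color'][225:345,200:360],(400,300),interpolation=2)
o[300:,:400]=cv2.resize(t['color'][130:280,110:310],(400,300),interpolation=2)
o[300:,400:]=cv2.resize(w['color'],(400,300))
x=[536.1,138.4,-.342]
for a,b in((100,26),(-100,30),(0,28)):
  for u,z in((-12,160),(12,160),(b,110),(-b,110),(0,60 if a else 60)):
    p=(proj(s,place(x,[[u,a,z]]))[0]-[140,120]+.5)*2.5;cv2.circle(o,(int(p[0]),int(p[1])),2,(255,0,0),-1)
cv2.imwrite('pics/fin.png',o[:,:,::-1])"
```

```text
[537.3 138.6 129.8] [3.141e+00 1.000e-03 2.804e+00]
```

View pics/fin.png

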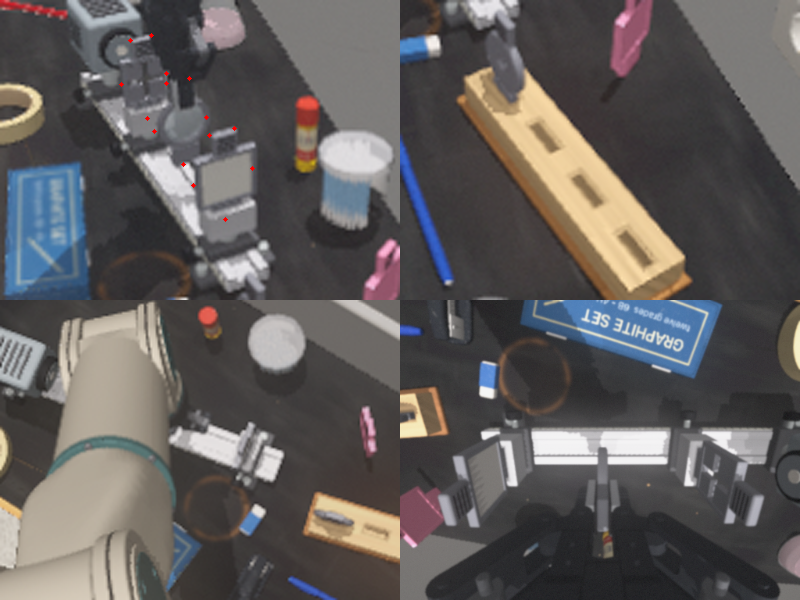

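The picture shows the slit slide (crop 145,90) and screen (225,180) upright in their holders, and the lens (185,125) held between them. The stop (507,70) is still in the block and the bystanders haven't moved. I'll let it settle and hand in.

{"name": "move_arm", "arguments": {"targets": "-1 0.05 0 0.1 0 0 0;-1 0 0 0 0 0 0;-1 0 0 0 0 0 0;-1 0 0 0 0 0 0;-1 0 0 0 0 0 0"}}

```text
clock: 28.48
eef_pos: [536.4, 138.6, 128.0]
tool_rot: [3.142, -0.0, 2.805]
force: [-0.0, 1.2, -0.6]
width: 7.1
gripper_force: 59.0
```

{"name": "move_arm", "arguments": {"targets": "-1 0 0 0 0 0 0;-1 0 0 0 0 0 0;-1 0 0 0 0 0 0;-1 0 0 0 0 0 0;-1 0 0 0 0 0 0"}}

```text
clock: 28.9
eef_pos: [536.3, 138.6, 128.0]
tool_rot: [-3.142, -0.0, 2.805]
force: [-0.4, 0.3, -0.4]
width: 7.1
gripper_force: 59.0
```

```bash
python3 -c "
from h import *
print(order.finish_job())"
```

```text
the job is handed in; nothing more can be done
None
```

I handed the job in at about 29 s: the slit slide and screen are seated in their holders, and the gripper holds the lens still, about 1 mm from the measured half-way point; no verdict came back.

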